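# Pack the jar in its case and press the lid home

### The arm

A 6-joint arm with a two-finger parallel gripper is mounted at the origin on a cart in front of the work surface, level with it; the furniture and walls round the work are solid. World frame = base frame: x ahead of the robot, y to its left, z up, the work surface at z = 0. Lengths are in m, angles in rad, forces in N, time in s.
With the tool pointing down it reaches from about 0.25 to 0.775 m from the base axis. Payload 4 kg.
Tool frame: the origin (TCP) lies between the finger pads; the fingertips stand 25 mm ahead of it and the grasp point (between the pads) lies 6 mm ahead of it; z points along the fingers, y is the line along which they close (so a half turn about z gives the same grasp; the last joint's range is limited). The gripper opens to 85 mm and grips with 20 to 120 N. Pads are 22 mm wide; open, the fingers measure 114 mm over their backs; the gripper's body (76 mm by 85 mm) begins 54 mm behind the grasp point. The pads swing forward as they close: fully open they stand 13 mm farther back than shut.
Start: joints at [-1.259, 0.087, 1.371, -0, 1.684, -0.103], TCP at [0.222, -0.503, 0.256] pointing down, gripper open.
Joint ranges: [-3.1, 3.1], [-0.76, 2.03], [0.27, 2.55], [-1.08, 4.22], [0.17, 2.65], [-2.57, 2.57]. Speed limits (rad/s): [2.79, 2.79, 3.14, 3.14, 3.14, 3.14].

### API

Orientations are given as a unit quaternion [x, y, z, w].
In Python, from bench import ctrl gives the robot as it stands.
- The arm moves only by the tool carry_out, never from a script. Its arguments are lists of equal length, an entry for each row: "translation": the shift along the world's x, y, z in cm, a list of three; "yaw": the turn about the world's z in rad; "jaw": the opening, from 0 (shut) to 1 (fully open). In form: {"translation": [[x, y, z], ...], "yaw": [yaw, ...], "jaw": [jaw, ...]}. A call has 1 to 5 rows; each row shifts and turns the commanded pose from where the row before left it; what a row does not reach is not made up. A row lasts 1/10 s, in which the tool goes at most 50 mm and 8.59 degrees, less where a joint would pass 70% of its speed; a pose out of reach is approached as far as the arm can. A call is refused whole if a number of a shift passes 5 or a number of a turn 0.15, either way. A call with a gripper value outside its range is refused whole. The fingers move at their own pace and stop on an object; "force" is the grip in N (left out, the last holds). Time passes only in rows, so rows that do not move let the fingers close. It gives the time, the measured TCP pose, the force, the opening and the grip force at its end, in the units of the state.
- ctrl.read_state(): the state, without advancing time (a new reading comes with each control period).
- ctrl.grab_frame(name): name is "side" or "top"; returns the picture (480x640x3 uint8, red, green, blue); there is no depth.
- ctrl.calibration(name): a dict with "fx", "fy", "cx", "cy" (pixels), "k1" (the pictures are not rectified: a ray, as slopes to the right and down, at radius r is drawn at 1 + k1 r^2 times it, then the intrinsics apply), "rvec" (rotation vector, rad) and "tvec" (3), from world to camera coordinates, as OpenCV has them. Camera axes: x right, y down, z forward; pixel columns grow to the right and rows downward; lengths in m; the calibration is good to about 2 mm. A picture is of the moment at which its call begins. calibration takes no time and is no camera call.
- ctrl.sign_off(): hands the job in; it is judged then, once.
The state is a dict: "clock": time; "joint_positions": joint angles; "qd": joint speeds; "joint_torque": joint torques, N m; "tool_pos": TCP position; "tool_rot": TCP orientation; "contact_force": force on the tool from outside, world axes, zero at the start; "ft_torque": the same for the moment, N m; "gripper_width": finger opening in m; "grasp_force": force on a finger pad.
Only numpy, scipy, OpenCV 4.12 (cv2) and the standard library are available. Lean on these libraries where they do the work, as an engineer would, in place of code of your own. Each camera call takes 0.05 s, during which the arm holds its last target. There are 200 camera calls.

### The job

Pack the black-lidded jar for dispatch: stand it upright in the round cradle inside the open white case, set the blue lid squarely on the case, then press the lid down until it is fully home at both ends (both orange catches pushed down, the lid flush on the rim all round). Press the catches down with the lid, not beforehand, and leave the white-lidded jar, the tape roll and the stamp where they are.

Things in the scene. Friction and masses are not known exactly. Their poses are not given: they have to be found in the camera images.
- case: open white rectangular transport case, fixed to the table, 120 mm (its x) by 150 mm (its y), rim 34 mm high; inner opening 96 x 124 mm, inner floor 4 mm high. Origin at the centre of its underside, z up. An orange catch bar stands up out of the top of each end wall (y = +68 and -68 mm).
- cradle (a point): centre of the round cradle on the inner floor of the case (where the centre of the jar's underside belongs, 4 mm above the table); the cradle is a grey collar 67 mm inside diameter, 8 mm high above the floor.
- black_jar: low screw-top jar with a black cap (the cap is fixed on), 59 mm diameter, 46 mm high, 0.12 kg; the cap is the upper 14 mm. Origin at the centre of its underside, z up. It may be on either side of, and trade places with, the white-capped jar.
- lid: loose blue lid, lying right way up on 1.5 mm paper, 120 (its x) x 150 mm (its y), 0.25 kg. Origin: centre of underside, z up. Lip 92 x 120 mm (88 x 116 at the bottom), 14 mm deep, enters the case opening with 2 mm play each side; flange under face at z = 14 mm; flat top at z = 40 mm. Fully home its origin is 20 mm above the case's origin; on the raised catches 27 mm. Either way round fits.
- lid_grip (a point): in the black handle bar on the lid's top, 62 mm above the lid's origin, midway along it; the bar runs along the lid's y, 14 mm wide, 70 mm long, from z = 55 to 68 mm above the lid's origin, with free space under it between its two posts
- lid_left (a point): press point on the flat top of the lid near its +y end, 56 mm from the middle (white dot)
- lid_right (a point): press point on the flat top of the lid near its -y end, 56 mm from the middle (white dot)
- catch_left (a joint): orange catch bar, 60 x 6 mm, in the case's +y end wall: 0 = raised, 7 mm above the rim; 0.007 m = pushed flush with the rim by the lid's flange. About 7 N of friction; stays where it is pushed
- catch_right (a joint): the same at the case's -y end: 0 = raised, 7 mm above the rim; 0.007 m = pushed flush with the rim
- white_jar: bystander: smaller jar with a white cap, 48 mm diameter, 40 mm high; origin at the centre of its underside
- tape: bystander: roll of tan tape lying flat, 96 mm diameter, 48 mm high; origin at the centre of its underside
- pill_press: obstacle, fixed: green hand press standing between the lid and the case, 297 mm tall; footprint x from -68 to +100 mm, y from -62 to +62 mm about its origin (centre of the ram, on the table), its lever knob at x = -85, y = -44, z = 283 mm. Carry things round behind it or high over it
- stamp: bystander: small wooden hand stamp with a dark handle, 20 x 32 mm, 54 mm high; origin at the centre of its underside

How it is judged:
On the way, in this order (a step that is already met when the one before it is completed fails the run):
1. the black-lidded jar stands upright in the cradle, let go, the lid not yet on the case (horizontal distance between black_jar and cradle below 0.007 m and z of black_jar in the frame of cradle below 0.003 m and angle between black_jar's own z axis and vertical below 0.08 rad and contact force between black_jar and the fingers below 0.1 N and horizontal distance between lid and case above 0.05 m), for 0.2 s.
2. the lid is squarely on the case, resting on catches of which neither has been pushed more than 4 mm (horizontal distance between lid and case below 0.006 m and angle between the x axis of lid and the x axis of case, either way round below 0.08 rad and z of lid in the frame of case below 0.0295 m and value of joint each of catch_left, catch_right below 0.004 m).
At the end, for the whole second after the job is handed in: The black-lidded jar stands upright (within 0.08 rad) in the cradle, within 7 mm of its centre and 3 mm of its floor; the lid is on the case within 6 mm and 0.08 rad of square, level within 0.03 rad, with both ends within 2 mm of fully home, both catches pushed down more than 5 mm, all at rest (horizontal distance between black_jar and cradle below 0.007 m and z of black_jar in the frame of cradle below 0.003 m and angle between black_jar's own z axis and vertical below 0.08 rad and horizontal distance between lid and case below 0.006 m and angle between the x axis of lid and the x axis of case, either way round below 0.08 rad and z of each of lid_left, lid_right in the frame of case below 0.062 m and value of joint each of catch_left, catch_right above 0.005 m and angle between lid's own z axis and vertical below 0.03 rad and linear speed of each of lid, black_jar below 0.02 m/s); the robot touches nothing.
It fails at once if the white-lidded jar is moved more than 20 mm (distance of white_jar from where it was at the start of the episode above 0.02 m).
It fails at once if the tape roll is moved more than 20 mm (distance of tape from where it was at the start of the episode above 0.02 m).
It fails at once if the stamp is moved more than 20 mm (distance of stamp from where it was at the start of the episode above 0.02 m).
It also fails if it takes over 64 s, if anything falls off the work surface, if the arm or the gripper's body presses on something with over 40 N, if the wrist force passes 120 N, or if a joint passes its speed limit or range.

## Working session

There is one attempt and no reset: what is moved stays moved. The work goes in short steps, Python scripts to look and compute and a tool call to move; the robot and the scene stay as the last step left them, time stands still between calls to the robot, and variables do not carry over. Pictures are saved under pics/ and viewed, at most 10 in all, crops included, and the job is handed in when it is done.

Besides the shell and the picture viewer there is one more tool, called after "Request:" in YAML: its name, and indented under it one key for each argument. carry_out: Moves the arm, as the interface text tells. Its arguments: {"type":"object","properties":{"translation":{"type":"array"},"yaw":{"type":"array"},"jaw":{"type":"array"},"force":{"type":"number"}},"required":["translation","yaw","jaw"]}

```bash
mkdir -p pics && cat > h.py <<'E'
import numpy as np, cv2
from bench import ctrl
def cal(n):
    c=ctrl.calibration(n);R=cv2.Rodrigues(np.array(c["rvec"],float))[0];t=np.array(c["tvec"],float).ravel()
    K=np.array([[c["fx"],0,c["cx"]],[0,c["fy"],c["cy"]],[0,0,1.]])
    return K,np.array([c["k1"],0,0,0]),R,t
def w(n,uv,z):
    "pixels -> world points on plane(s) z"
    K,d,R,t=cal(n);p=cv2.undistortPoints(np.array(uv,float).reshape(-1,1,2),K,d).reshape(-1,2)
    r=np.c_[p,np.ones(len(p))]@R;o=-R.T@t
    return o+r*((np.broadcast_to(z,len(p))-o[2])/r[:,2])[:,None]
def px(n,P):
    K,d,R,t=cal(n);return cv2.projectPoints(np.array(P,float).reshape(-1,1,3),cv2.Rodrigues(R)[0],t,K,d)[0].reshape(-1,2)
def shot(n,name):
    im=ctrl.grab_frame(n);cv2.imwrite("pics/"+name,im[:,:,::-1]);return im
E
python3 - <<'E'
from h import *
for n in("top","side"):
    shot(n,n+"0.png");K,d,R,t=cal(n);print(n,(-R.T@t).round(3),K[0,0],R[2].round(2))
print(ctrl.read_state())
E
```

```text
top [0.235 0.091 1.388] 489.5710826582739 [ 0.22 -0.   -0.97]
side [ 1.093 -0.385  0.759] 485.1486994301192 [-0.57  0.48 -0.67]
{'clock': 0.1, 'joint_positions': array([-1.25910258e+00,  8.78943652e-02,  1.37210206e+00,  1.67094878e-05,
        1.68357787e+00, -1.03055568e-01]), 'qd': array([-0.0013205 , -0.0027354 , -0.00494427, -0.00105334,  0.00031582,
       -0.00019861]), 'joint_torque': array([ 2.22500174e-03, -3.53015220e+01, -3.14218426e+01, -5.29168551e-05,
        7.98274996e-03,  4.16943067e-06]), 'tool_pos': array([ 0.22153146, -0.50298855,  0.2552494 ]), 'tool_rot': array([ 9.78574150e-01,  2.05892328e-01, -9.49163956e-05, -9.86296086e-04]), 'contact_force': array([-1.13595334, -0.58891859,  0.85831081]), 'ft_torque': array([ 0.01386416, -0.01129966,  0.06151744]), 'grasp_force': 0.0, 'gripper_width': 0.08581092113449766}
```

View pics/top0.png

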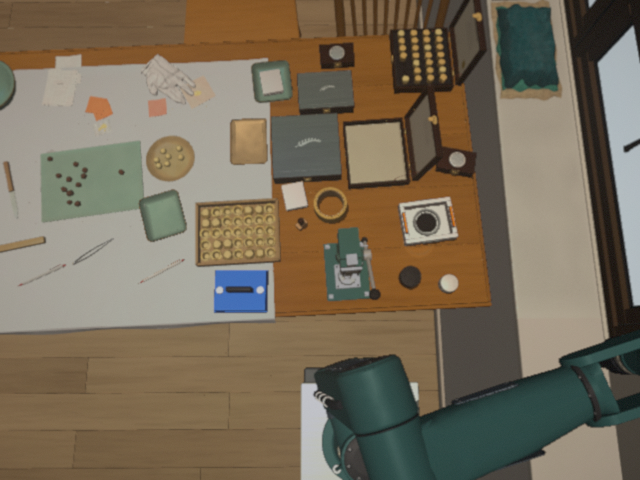

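View pics/side0.png

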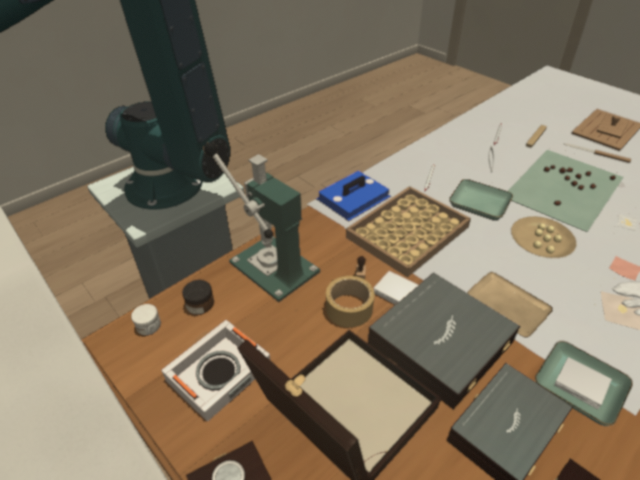

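The top picture shows the lid at (240,291), the press at about (348,270), the black jar at (410,277), the white jar at (449,283), the case at (428,221), the tape at (331,205) and the stamp at (300,224). The side view shows the same layout.

```bash
python3 - <<'E'
from h import *
t=cv2.imread("pics/top0.png");s=cv2.imread("pics/side0.png")
a=cv2.resize(t[190:310,390:470],None,fx=5,fy=5,interpolation=2)
b=cv2.resize(t[260:320,205:277],None,fx=5,fy=5,interpolation=2)
c=cv2.resize(s[270:420,125:275],None,fx=2,fy=2,interpolation=2)
o=np.zeros((600,780,3),np.uint8);o[:600,:400]=a;o[:300,410:770]=b;o[300:600,410:710]=c
cv2.imwrite("pics/z0.png",o)
def seg(n,im,lo,hi,roi):
    hsv=cv2.cvtColor(im,cv2.COLOR_BGR2HSV);m=cv2.inRange(hsv,np.array(lo),np.array(hi))
    k=np.zeros_like(m);x0,y0,x1,y1=roi;k[y0:y1,x0:x1]=m[y0:y1,x0:x1]
    _,_,st,ce=cv2.connectedComponentsWithStats(k)
    return k,[(st[i],ce[i].round(1)) for i in range(1,len(st)) if st[i][4]>5]
for nm,n,im,lo,hi,roi in [("blue","top",t,(105,150,60),(125,255,255),(200,255,280,325)),
 ("dots","top",t,(90,0,150),(130,110,255),(214,272,268,312)),
 ("orange","top",t,(3,120,150),(14,255,255),(398,195,460,245)),
 ("orangeS","side",s,(3,150,150),(14,255,255),(160,315,275,415)),
 ("cap","top",t,(0,0,0),(180,255,70),(395,260,425,292)),
 ("hole","top",t,(0,0,0),(180,255,50),(410,205,445,238)),
 ("white","top",t,(0,0,130),(180,60,255),(436,270,462,296)),
 ("dotsS","side",s,(90,0,150),(130,110,255),(325,175,390,215))]:
    k,c=seg(n,im,lo,hi,roi)
    for st,ce in c: print(nm,st,ce)
    if nm=="blue": 
        r=cv2.minAreaRect(cv2.findNonZero(k));print(r)
E
```

```text
blue [ 215  271   51   41 1712] [240.5 291.3]
((240.0, 290.9999694824219), (49.99999237060547, 39.99999237060547), 0.0)
dots [214 272  10  22  67] [217.5 286.2]
dots [256 286   9   8  56] [259.8 289.4]
orange [450 207   6  19  36] [452.5 216.5]
orange [403 213   2   4   7] [403.6 214.6]
orange [404 218   2   4   6] [404.7 219.8]
orange [405 223   2   5   7] [405.7 225.4]
orangeS [234 328  22  18  83] [243.6 335.6]
orangeS [174 376  22  21  80] [184.3 386.2]
cap [399 267  21  22 360] [409.5 277.1]
hole [418 215  17  16 221] [426.  222.4]
white [440 275  18  17 230] [448.7 282.7]
dotsS [364 175  26  15  67] [374.7 181.5]
dotsS [333 195  10   7  32] [337.4 198.1]
```

View pics/z0.png

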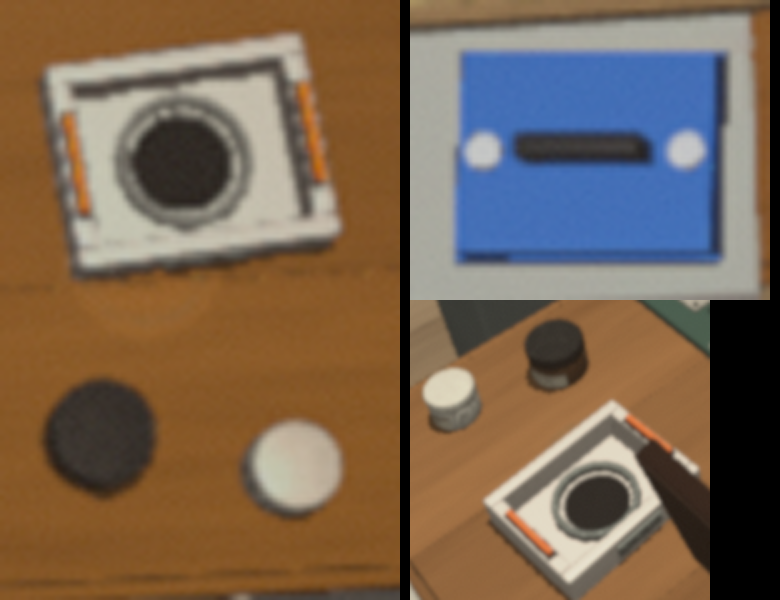

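The crops show the case rim corners at about (47,70), (300,36), (338,232) and (78,262) in the 5x view. The cradle centre is near (183,160). The lid is nearly axis-aligned, with dots at (483,150) and (686,150).

```bash
python3 - <<'E'
from h import *
A=lambda x,y:((x+.5)/5-.5+390,(y+.5)/5-.5+190)
B=lambda x,y:((x-410+.5)/5-.5+205,(y+.5)/5-.5+260)
C=lambda x,y:((x-410+.5)/2-.5+125,(y-300+.5)/2-.5+270)
p=lambda s,v:print(s,(v*1000).round(1).tolist())
p("case hole top",w("top",[(426,222.4),A(183,160)],.004));p("case hole side",w("side",[C(598,502)],.004))
o=w("top",[A(77,165),A(312,133)],.040);p("oranges top",o);p(" mid",o.mean(0));d=o[0]-o[1];print(np.linalg.norm(d),"yaw of case y axis-90",np.arctan2(-d[0],d[1]))
p("oranges side",w("side",[(243.6,335.6),(184.3,386.2)],.040))
r=w("top",[A(50,70),A(300,36),A(338,232),A(80,262)],.034);p("rim top",r);p("mid",r.mean(0))
p("rim side",w("side",[C(487,500),C(613,402),C(699,468)],.034))
p("blackjar top",w("top",[(409.5,277.1),A(101,435)],.046));p("blackjar side(cap top)",w("side",[C(555,341)],.046))
p("white top",w("top",[A(297,465)],.040));p("white side",w("side",[C(450,387)],.040))
d=w("top",[B(483,150.5),B(686,150)],.0415);p("dots",d);p("mid",d.mean(0));e=d[0]-d[1];print(np.linalg.norm(e),np.arctan2(-e[0],e[1]))
p("bar",w("top",[B(515,146),B(650,146)],.0695))
d=w("side",[(337.4,198.1),(369.,184.)],.0415);p("dots side",d)
p("tape top",w("top",[(331,204)],.048));p("stamp",w("top",[(300,223)],.05))
p("press knob",w("top",[(375,294)],.283));p("press base corners",w("top",[(326,300),(371,299),(367,240),(328,241)],.01))
q=ctrl.read_state();from scipy.spatial.transform import Rotation as Ro
M=Ro.from_quat(q["tool_rot"]).as_matrix();print(M.round(3),np.arctan2(M[1,1],M[0,1]))
E
```

```text
case hole top [[597.0, -203.9, 4.0], [599.5, -204.6, 4.0]]
case hole side [[598.0, -202.6, 4.0]]
oranges top [[587.5, -136.4, 40.0], [605.3, -271.4, 40.0]]
 mid [596.4, -203.9, 40.0]
0.13619219701044785 yaw of case y axis-90 0.1308553375094522
oranges side [[588.1, -135.9, 40.0], [608.9, -271.7, 40.0]]
rim top [[645.9, -124.4, 34.0], [665.2, -269.9, 34.0], [548.5, -284.0, 34.0], [532.3, -136.6, 34.0]]
mid [598.0, -203.7, 34.0]
rim side [[551.7, -282.3, 34.0], [533.1, -138.7, 34.0], [647.5, -122.3, 34.0]]
blackjar top [[430.3, -140.9, 46.0], [431.7, -141.8, 46.0]]
blackjar side(cap top) [[438.6, -143.7, 46.0]]
white top [[415.0, -250.6, 40.0]]
white side [[417.6, -249.5, 40.0]]
dots [[400.2, 384.5, 41.5], [399.6, 272.5, 41.5]]
mid [399.9, 328.5, 41.5]
0.11199501642096119 -0.005462918511224541
bar [[399.1, 361.2, 69.5], [398.5, 288.3, 69.5]]
dots side [[397.8, 274.8, 41.5], [407.8, 375.1, 41.5]]
tape top [[642.1, 73.7, 48.0]]
stamp [[586.2, 161.9, 50.0]]
press knob [[358.0, -20.3, 283.0]]
press base corners [[372.7, 90.2, 10.0], [374.5, -36.2, 10.0], [544.4, -29.5, 10.0], [542.4, 83.1, 10.0]]
[[ 0.915  0.403 -0.001]
 [ 0.403 -0.915  0.002]
 [ 0.    -0.002 -1.   ]] -1.1560449338594405
```

Request:
carry_out:
  translation:
    - [2.1,3.6,-0.5]
    - [2.1,3.6,-1]
    - [2.1,3.6,-1]
    - [2.1,3.6,-1]
    - [2.1,3.6,-1]
  yaw: [0,0,0,0,0]
  jaw: [1,1,1,1,1]
  force: 40

```text
clock: 0.6
tool_pos: [0.327, -0.3217, 0.2104]
tool_rot: [0.979, 0.206, -0.0, -0.0]
contact_force: [1.3, 0.1, -0.1]
gripper_width: 0.0852
grasp_force: 0.0
```

```bash
python3 - <<'E'
from h import *
from scipy.optimize import least_squares
def sil(n,x,y,z0,z1,r):
    a=np.linspace(0,2*np.pi,60);P=np.r_[[(x+r*np.cos(t),y+r*np.sin(t),z) for z in(z0,z1) for t in a]]
    h=cv2.convexHull(px(n,P).astype(np.float32)[:,None]);m=cv2.moments(h)
    return np.array([m["m10"],m["m01"]])/m["m00"],m["m00"]
t=cv2.imread("pics/top0.png");s=cv2.imread("pics/side0.png")
for n,im,roi in(("top",t,(395,260,425,292)),("side",s,(180,275,218,318))):
    x0,y0,x1,y1=roi;g=im[y0:y1,x0:x1].max(2)
    for th in(60,75,90):
        k=(g<th).astype(np.uint8);_,l,st,ce=cv2.connectedComponentsWithStats(k);i=1+st[1:,4].argmax();c=ce[i]+[x0,y0]
        z0=.032 if n=="side" else .032
        f=least_squares(lambda v:sil(n,*v,z0,.046,.0295)[0]-c,[.432,-.142]).x
        print(n,th,c.round(1),st[i],f.round(4),sil(n,*f,z0,.046,.0295)[1])
E
```

```text
top 60 [410.1 276.8] [  5   7  20  21 279] [ 0.4323 -0.1437] 375.36644959822297
top 75 [409.6 277. ] [  4   6  22  23 370] [ 0.4315 -0.1421] 375.37184431031346
top 90 [409.6 277.2] [  4   6  22  24 402] [ 0.4312 -0.1422] 375.42045850120485
side 60 [198.  294.5] [  4   6  29  30 595] [ 0.4429 -0.1459] 655.2346449871548
side 75 [198.1 294.9] [  3   5  30  32 700] [ 0.4439 -0.1462] 656.4145962633193
side 90 [197.6 296. ] [  3   5  31  36 810] [ 0.4457 -0.1486] 660.2762488520239
```

Request:
carry_out:
  translation:
    - [2.1,3.6,0]
    - [2.1,3.6,0]
    - [2.1,3.6,-1]
    - [2.1,3.6,-2]
    - [2.1,3.4,-2]
  yaw: [0,0,0,0,0]
  jaw: [1,1,1,1,1]

```text
clock: 1.1
tool_pos: [0.4323, -0.1437, 0.1609]
tool_rot: [0.979, 0.206, 0.0, 0.0]
contact_force: [0.8, -0.3, 0.1]
gripper_width: 0.0852
grasp_force: 0.0
```

Request:
carry_out:
  translation:
    - [0,0,-3]
    - [0,0,-2.5]
    - [0,0,0]
  yaw: [0,0,0]
  jaw: [1,1,1]

```text
clock: 1.4
tool_pos: [0.4288, -0.1434, 0.1019]
tool_rot: [0.978, 0.207, -0.004, -0.003]
contact_force: [-1.5, 0.1, -0.9]
gripper_width: 0.0853
grasp_force: 0.0
```

```bash
python3 - <<'E'
from h import *
i=shot("side","s1.png");c=i[200:350,100:260,::-1]
a=cv2.resize(c,None,fx=4,fy=4,interpolation=2);cv2.imwrite("pics/s1z.png",a[:600])
print(ctrl.read_state()["tool_pos"])
E
```

```text
[ 0.43013935 -0.14441545  0.10432892]
```

View pics/s1z.png

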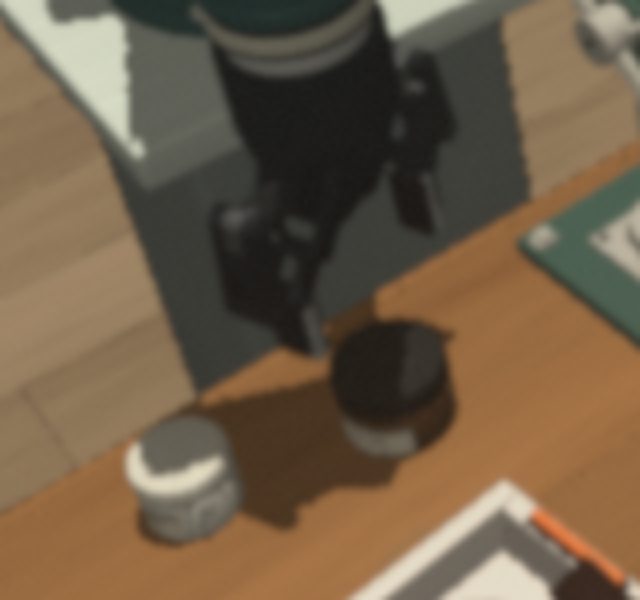

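The gripper is over the black jar. The fingers, at (310,355) and (430,235) in the crop, straddle the cap at (390,366), and both clear the white jar.

Request:
carry_out:
  translation:
    - [0.3,0,-2]
    - [0,0,-2]
    - [0,0,-1.5]
    - [0,0,-0.9]
    - [0,0,0]
  yaw: [0,0,0,0,0]
  jaw: [1,1,1,1,1]

```text
clock: 1.95
tool_pos: [0.4345, -0.1456, 0.0423]
tool_rot: [0.979, 0.206, -0.0, -0.0]
contact_force: [-0.8, 0.0, -0.0]
gripper_width: 0.0855
grasp_force: 0.0
```

Request:
carry_out:
  translation:
    - [0,0,0]
    - [0,0,0]
    - [0,0,0]
    - [0,0,0]
    - [0,0,0]
  yaw: [0,0,0,0,0]
  jaw: [0.6,0.5,0.4,0.4,0.4]
  force: 40

```text
clock: 2.45
tool_pos: [0.4358, -0.146, 0.0441]
tool_rot: [0.979, 0.206, 0.001, 0.001]
contact_force: [-0.6, 0.3, 6.0]
gripper_width: 0.0572
grasp_force: 43.4
```

```bash
python3 - <<'E'
from h import *
q=ctrl.read_state();print(q["tool_pos"],q["contact_force"],q["gripper_width"],q["grasp_force"])
E
```

```text
[ 0.4358401  -0.1459722   0.04410105] [-0.59425091  0.27492763  6.01305083] 0.05722489185154334 43.36459508820553
```

Request:
carry_out:
  translation:
    - [0,0,2]
    - [0,0,3]
    - [1,-0.4,3]
    - [3,-1,0]
    - [3.2,-1.1,0]
  yaw: [0,0,0,-0.07,-0.07]
  jaw: [0.4,0.4,0.4,0.4,0.4]

```text
clock: 2.95
tool_pos: [0.5078, -0.1707, 0.1241]
tool_rot: [0.991, 0.136, 0.001, 0.001]
contact_force: [-0.7, 0.7, -1.7]
gripper_width: 0.0573
grasp_force: 43.2
```

Request:
carry_out:
  translation:
    - [3.2,-1.1,0]
    - [3.2,-1.1,0]
    - [2.8,-1.1,0]
    - [0,0,0]
    - [0,0,0]
  yaw: [-0.07,-0.07,0,0,0]
  jaw: [0.4,0.4,0.4,0.4,0.4]

```text
clock: 3.45
tool_pos: [0.5983, -0.2032, 0.1212]
tool_rot: [0.998, 0.067, -0.001, -0.001]
contact_force: [-0.4, 0.7, -1.6]
gripper_width: 0.0572
grasp_force: 43.2
```

```bash
python3 - <<'E'
from h import *
i=shot("side","s2.png")[:,:,::-1];j=shot("top","t2.png")[:,:,::-1]
a=cv2.resize(i[260:420,130:290],(400,400),interpolation=2);b=cv2.resize(j[180:280,370:470],(400,400),interpolation=2)
cv2.imwrite("pics/c2.png",np.hstack([a,b]))
q=ctrl.read_state();print(q["tool_pos"],q["tool_rot"],q["contact_force"],q["gripper_width"],q["grasp_force"])
E
```

```text
[ 0.59765094 -0.20289995  0.12187674] [ 9.97726164e-01  6.73928060e-02 -7.59389421e-04 -3.67973665e-04] [ 0.46222895  0.58565257 -1.04661179] 0.057548379959973694 43.20115579030244
```

View pics/c2.png

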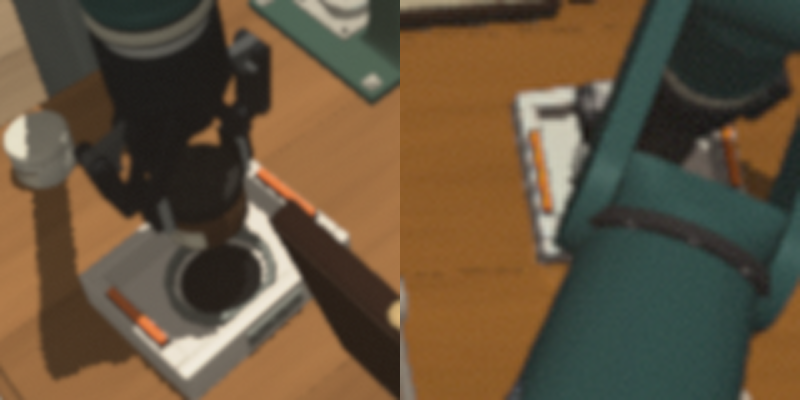

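The jar hangs upright above the cradle with its bottom edge near (205,240), and the catches are untouched. I'll lower it slowly.

Request:
carry_out:
  translation:
    - [0.15,-0.1,-2]
    - [0,0,-2]
    - [0,0,-1.5]
    - [0,0,0]
    - [0,0,-0.5]
  yaw: [0,0,0,0,0]
  jaw: [0.4,0.4,0.4,0.4,0.4]

```text
clock: 4.05
tool_pos: [0.6004, -0.2045, 0.0633]
tool_rot: [0.998, 0.067, 0.001, 0.0]
contact_force: [-1.0, 0.3, -0.5]
gripper_width: 0.0577
grasp_force: 43.2
```

Request:
carry_out:
  translation:
    - [0,0,-0.4]
    - [0,0,-0.4]
    - [0,0,0]
  yaw: [0,0,0]
  jaw: [0.4,0.4,0.4]

```text
clock: 4.35
tool_pos: [0.6, -0.2043, 0.0541]
tool_rot: [0.998, 0.067, -0.0, -0.0]
contact_force: [-0.4, 0.7, -1.1]
gripper_width: 0.0573
grasp_force: 43.2
```

Request:
carry_out:
  translation:
    - [0,0,-0.3]
    - [0,0,-0.2]
    - [0,0,0]
    - [0,0,-0.1]
    - [0,0,0]
  yaw: [0,0,0,0,0]
  jaw: [0.4,0.4,0.4,0.4,0.4]

```text
clock: 4.85
tool_pos: [0.6002, -0.2044, 0.0483]
tool_rot: [0.998, 0.067, 0.0, 0.0]
contact_force: [0.9, 0.2, -0.6]
gripper_width: 0.058
grasp_force: 43.3
```

Request:
carry_out:
  translation:
    - [0,0,-0.1]
    - [0,0,-0.1]
    - [0,0,0]
  yaw: [0,0,0]
  jaw: [0.4,0.4,0.4]

```text
clock: 5.15
tool_pos: [0.6003, -0.2044, 0.0482]
tool_rot: [0.998, 0.067, 0.0, 0.0]
contact_force: [-3.2, 2.3, 7.0]
gripper_width: 0.0575
grasp_force: 43.9
```

Request:
carry_out:
  translation:
    - [0,0,0]
    - [0,0,0]
    - [0,0,0]
    - [0,0,0]
    - [0,0,1]
  yaw: [0,0,0,0,0]
  jaw: [0.75,0.85,0.85,0.85,0.85]

```text
clock: 5.65
tool_pos: [0.5989, -0.2038, 0.0545]
tool_rot: [0.998, 0.067, -0.002, -0.001]
contact_force: [0.2, -0.1, -0.1]
gripper_width: 0.0724
grasp_force: 0.0
```

Request:
carry_out:
  translation:
    - [0,0,2]
    - [0,0,4]
    - [0,0,4]
    - [0,0,4.5]
    - [0,0,4.5]
  yaw: [0,0,0,0,0]
  jaw: [0.85,0.85,0.85,0.85,0.85]

```text
clock: 6.15
tool_pos: [0.5999, -0.2042, 0.2488]
tool_rot: [0.998, 0.067, 0.0, 0.0]
contact_force: [-0.3, -0.7, -0.5]
gripper_width: 0.0726
grasp_force: 0.0
```

```bash
python3 - <<'E'
from h import *
i=shot("side","s3.png")[:,:,::-1]
a=cv2.resize(i[290:430,140:290],(600,560),interpolation=2)
for z,r in((.050,.0295),(.036,.0295),(.012,.0335)):
    P=[(.598+r*np.cos(t),-.204+r*np.sin(t),z) for t in np.linspace(0,6.28,40)]
    for u,v in px("side",P):cv2.circle(a,(int((u-140+.5)*4),int((v-290+.5)*4)),1,(0,255,0) if r<.03 else (0,0,255),-1)
cv2.imwrite("pics/c3.png",a);print(ctrl.read_state()["tool_pos"])
E
```

```text
[ 0.60255455 -0.20544181  0.25942412]
```

View pics/c3.png

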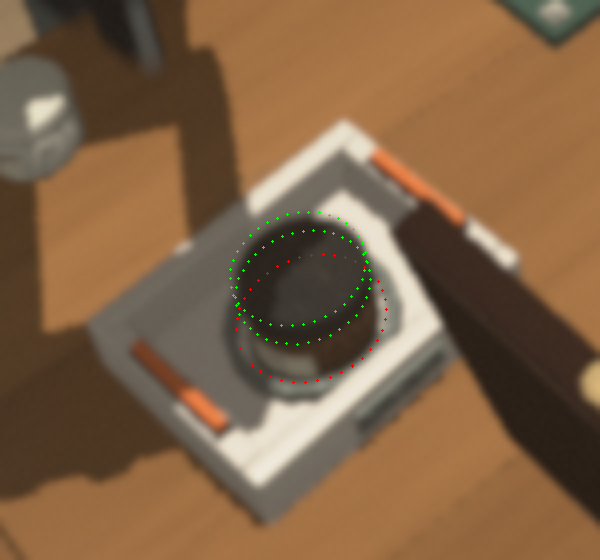

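The black jar stands upright inside the collar, with its cap centred near (300,275) in the crop. Both catches are still raised. Next I'll take the arm round behind the press to the lid.

Request:
carry_out:
  translation:
    - [1,3,3.5]
    - [1,4,1]
    - [1,4,0]
    - [0.5,4,0]
    - [0,4,0]
  yaw: [0.14,0.14,0.14,0.14,0.14]
  jaw: [0.85,0.85,0.85,0.7,0.6]

```text
clock: 6.7
tool_pos: [0.6355, -0.0128, 0.2918]
tool_rot: [0.913, 0.408, 0.001, 0.0]
contact_force: [-0.2, 0.8, -0.8]
gripper_width: 0.0513
grasp_force: 0.0
```

Request:
carry_out:
  translation:
    - [0,4,0]
    - [0,4,0]
    - [0,4,0]
    - [-1,4,0]
    - [-3,3.5,0]
  yaw: [0.14,0.14,0.14,0.14,0.14]
  jaw: [0.5,0.5,0.5,0.5,0.5]

```text
clock: 7.2
tool_pos: [0.5957, 0.1825, 0.2904]
tool_rot: [0.718, 0.696, 0.0, -0.0]
contact_force: [-0.3, 0.9, 0.5]
gripper_width: 0.0429
grasp_force: 0.0
```

Request:
carry_out:
  translation:
    - [-3,3.5,0]
    - [-4,3,0]
    - [-4,3,-2]
    - [-4,2.5,-3]
    - [-4,2.5,-3]
  yaw: [0.04,0,0,0,0]
  jaw: [0.5,0.5,0.5,0.5,0.5]

```text
clock: 7.7
tool_pos: [0.4151, 0.3193, 0.2196]
tool_rot: [0.706, 0.709, 0.002, 0.0]
contact_force: [0.0, 0.9, 0.5]
gripper_width: 0.0428
grasp_force: 0.0
```

```bash
python3 - <<'E'
from h import *
from scipy.spatial.transform import Rotation as Ro
q=ctrl.read_state();M=Ro.from_quat(q["tool_rot"]).as_matrix();print(q["tool_pos"],np.arctan2(M[1,1],M[0,1]),q["joint_positions"].round(2))
E
```

```text
[0.41508542 0.31929566 0.21957413] 0.004262148980830427 [0.55 0.04 1.5  0.   1.61 0.54]
```

Request:
carry_out:
  translation:
    - [-1,0.5,-4]
    - [-0.5,0.3,-4]
    - [0,0,-2.5]
    - [0,0,0]
    - [0,0,0]
  yaw: [0,0,0,0,0]
  jaw: [0.5,0.5,0.5,0.5,0.5]

```text
clock: 8.2
tool_pos: [0.4018, 0.3264, 0.115]
tool_rot: [0.706, 0.709, 0.0, 0.0]
contact_force: [0.7, 0.2, 0.0]
gripper_width: 0.0426
grasp_force: 0.0
```

```bash
python3 - <<'E'
from h import *
i=shot("side","s4.png")[:,:,::-1]
a=cv2.resize(i[120:230,290:440],(750,550),interpolation=2);cv2.imwrite("pics/c4.png",a)
print(ctrl.read_state()["tool_pos"])
E
```

```text
[0.40264147 0.32676961 0.11621125]
```

View pics/c4.png

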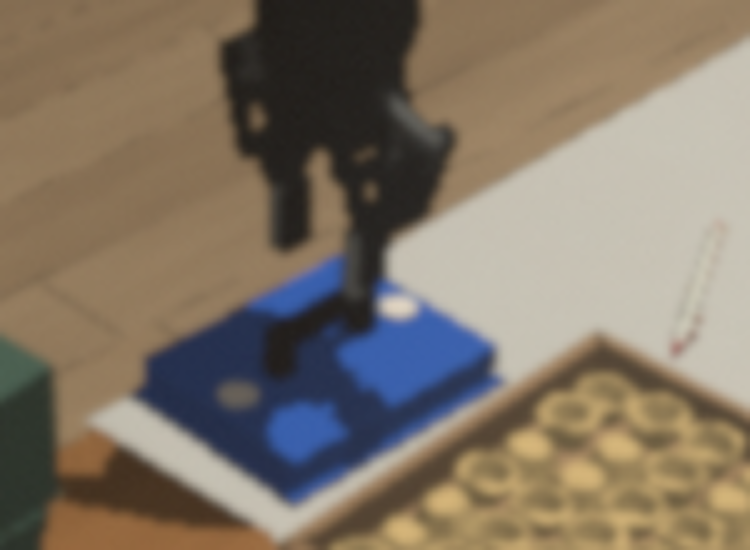

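The gripper is above the handle, with the near finger at (360,320) in front of the bar. The dots are at (238,394) and (398,307).

```bash
python3 - <<'E'
from h import *
d=w("side",[(337.2,198.4),(369.2,181)],.0415);print(d.round(4),d.mean(0).round(4))
E
```

```text
[[0.3983 0.2736 0.0415]
 [0.3989 0.385  0.0415]] [0.3986 0.3293 0.0415]
```

Request:
carry_out:
  translation:
    - [-0.3,0.2,-1.5]
    - [0,0,-1.5]
    - [0,0,-1]
    - [0,0,-0.4]
    - [0,0,0]
  yaw: [0,0,0,0,0]
  jaw: [0.5,0.5,0.5,0.5,0.5]

```text
clock: 8.75
tool_pos: [0.3989, 0.3283, 0.0706]
tool_rot: [0.706, 0.708, 0.0, 0.0]
contact_force: [-0.3, 0.8, 0.1]
gripper_width: 0.0429
grasp_force: 0.0
```

Request:
carry_out:
  translation:
    - [0,0,0]
    - [0,0,0]
    - [0,0,0]
    - [0,0,0]
    - [0,0,0]
  yaw: [0,0,0,0,0]
  jaw: [0.3,0.1,0,0,0]
  force: 80

```text
clock: 9.25
tool_pos: [0.3995, 0.3287, 0.0712]
tool_rot: [0.706, 0.709, 0.001, 0.001]
contact_force: [2.9, 0.4, 3.5]
gripper_width: 0.0125
grasp_force: 78.6
```

Request:
carry_out:
  translation:
    - [0,0,1]
    - [0,0,2]
    - [0,0,4]
    - [0,0,5]
    - [0,0,5]
  yaw: [0,0,0,0,0]
  jaw: [0,0,0,0,0]

```text
clock: 9.75
tool_pos: [0.3968, 0.3275, 0.24]
tool_rot: [0.706, 0.709, -0.003, -0.001]
contact_force: [1.8, 0.2, -2.4]
gripper_width: 0.012
grasp_force: 78.4
```

Request:
carry_out:
  translation:
    - [2.5,-1,1]
    - [3.5,-1.6,1]
    - [4,-1.7,1]
    - [4,-1.7,1]
    - [4,-1.7,0]
  yaw: [0,0,0,0,0]
  jaw: [0,0,0,0,0]

```text
clock: 10.25
tool_pos: [0.5793, 0.2506, 0.2811]
tool_rot: [0.706, 0.709, 0.0, -0.0]
contact_force: [0.6, 1.2, -2.6]
gripper_width: 0.013
grasp_force: 78.5
```

```bash
python3 - <<'E'
from h import *
i=shot("side","s5.png")
cv2.imwrite("pics/c5.png",i[:,:,::-1]);q=ctrl.read_state()
print(q["tool_pos"],q["tool_rot"],q["gripper_width"],q["grasp_force"],q["contact_force"],q["ft_torque"])
E
```

```text
[0.58542363 0.2463001  0.27784277] [ 7.07839742e-01  7.06367883e-01 -3.99154879e-04  2.67451582e-03] 0.012239313177757562 78.82428288459778 [ 7.13048729 -1.79453557 -5.29905108] [-0.1091694  -0.54307154 -0.01926285]
```

View pics/c5.png

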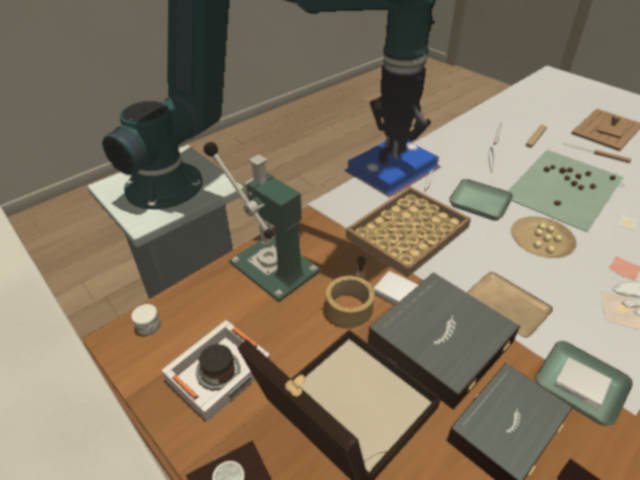

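The lid hangs level at (393,167), the black jar stands in the cradle at (217,365), and nothing else has moved. I'll check where the dark box lid stands next to the case before approaching.

```bash
python3 - <<'E'
from h import *
for z in(0.02,.06,.1,.14,.18): print(z,w("side",[(240,343),(358,475)],z).round(3)[:,:2].tolist(),w("top",[(407,177),(420,180),(437,135),(432,90)],z).round(3)[:,:2].tolist())
E
```

```text
0.02 [[0.584, -0.144], [0.901, -0.149]] [[0.732, -0.152], [0.722, -0.19], [0.865, -0.248], [1.015, -0.242]]
0.06 [[0.611, -0.157], [0.911, -0.162]] [[0.717, -0.145], [0.708, -0.182], [0.846, -0.238], [0.992, -0.232]]
0.1 [[0.639, -0.17], [0.922, -0.174]] [[0.703, -0.138], [0.694, -0.173], [0.828, -0.229], [0.969, -0.222]]
0.14 [[0.666, -0.183], [0.932, -0.187]] [[0.688, -0.131], [0.679, -0.165], [0.81, -0.219], [0.946, -0.213]]
0.18 [[0.694, -0.196], [0.943, -0.2]] [[0.674, -0.123], [0.665, -0.157], [0.791, -0.209], [0.923, -0.203]]
```

Request:
carry_out:
  translation:
    - [3.5,-1.4,0.5]
    - [2.5,-3,0.5]
    - [0,-4,0]
    - [0,-4,0]
    - [0,-4,0]
  yaw: [0,0,0,0,0]
  jaw: [0,0,0,0,0]

```text
clock: 10.8
tool_pos: [0.6374, 0.0861, 0.2881]
tool_rot: [0.706, 0.709, -0.002, -0.002]
contact_force: [1.0, -0.5, -2.7]
gripper_width: 0.0127
grasp_force: 79.2
```

Request:
carry_out:
  translation:
    - [0.3,-4,0]
    - [0.2,-4,0]
    - [0,-4,0]
    - [0,-4,0]
    - [0,-3.5,0]
  yaw: [0,0,0,0,0]
  jaw: [0,0,0,0,0]

```text
clock: 11.3
tool_pos: [0.6422, -0.1092, 0.2885]
tool_rot: [0.706, 0.708, -0.001, -0.002]
contact_force: [-0.7, 0.2, -3.2]
gripper_width: 0.0126
grasp_force: 79.2
```

Request:
carry_out:
  translation:
    - [-1.5,-3,0]
    - [-1.5,-3,0]
    - [-1.2,-2.5,0]
    - [0,0,0]
    - [0,0,0]
  yaw: [0.045,0.045,0.045,0,0]
  jaw: [0,0,0,0,0]

```text
clock: 11.8
tool_pos: [0.6006, -0.1926, 0.2889]
tool_rot: [0.657, 0.754, -0.0, -0.002]
contact_force: [-0.6, 0.4, -2.8]
gripper_width: 0.0124
grasp_force: 79.2
```

```bash
cat >> h.py <<'E'
def st():
    from scipy.spatial.transform import Rotation as Ro
    q=ctrl.read_state();M=Ro.from_quat(q["tool_rot"]).as_matrix()
    print(q["clock"],q["tool_pos"].round(4),"yaw",np.arctan2(M[1,1],M[0,1]).round(4),"z",M[:,2].round(3),q["contact_force"].round(1),q["ft_torque"].round(2),q["gripper_width"].round(4))
E
python3 -c "
from h import *
st()"
```

```text
Traceback (most recent call last):
  File "h.py", line 19, in st
    print(q["clock"],q["tool_pos"].round(4),"yaw",np.arctan2(M[1,1],M[0,1]).round(4),"z",M[:,2].round(3),q["contact_force"].round(1),q["ft_torque"].round(2),q["gripper_width"].round(4))
                                                                                                                                                             ^^^^^^^^^^^^^^^^^^^^^^^^
AttributeError: 'float' object has no attribute 'round'
```

Request:
carry_out:
  translation:
    - [-0.25,-1.1,0]
    - [0,0,-3]
    - [0,0,-4]
    - [0,0,-4]
    - [0,0,-3]
  yaw: [-0.004,0,0,0,0]
  jaw: [0,0,0,0,0]

```text
clock: 12.3
tool_pos: [0.598, -0.2025, 0.1466]
tool_rot: [0.657, 0.754, -0.001, -0.002]
contact_force: [0.7, -0.3, -2.5]
gripper_width: 0.0124
grasp_force: 79.1
```

Request:
carry_out:
  translation:
    - [0,0,-2]
    - [0,0,-1]
    - [0,0,0]
    - [0,0,0]
  yaw: [0,0,0,0]
  jaw: [0,0,0,0]

```text
clock: 12.7
tool_pos: [0.5998, -0.2038, 0.1214]
tool_rot: [0.658, 0.753, 0.0, 0.001]
contact_force: [0.1, -0.5, -1.8]
gripper_width: 0.0124
grasp_force: 79.2
```

```bash
sed -i 's/q\["gripper_width"\].round(4)/q["gripper_width"]/' h.py && python3 - <<'E'
from h import *
a=shot("side","s6.png")[280:430,140:290,::-1];b=shot("top","t6.png")[180:280,380:480,::-1]
a=cv2.resize(a,(500,500),interpolation=2);b=cv2.resize(b,(300,300),interpolation=2)
o=np.zeros((500,800,3),np.uint8);o[:,:500]=a;o[:300,500:]=b;cv2.imwrite("pics/c6.png",o);st()
E
```

```text
12.8 [ 0.6002 -0.2042  0.1225] yaw 0.1352 z [ 0.004 -0.002 -1.   ] [-0.2  1.1 -2.8] [0.03 0.04 0.04] 0.012247720057004424
```

View pics/c6.png

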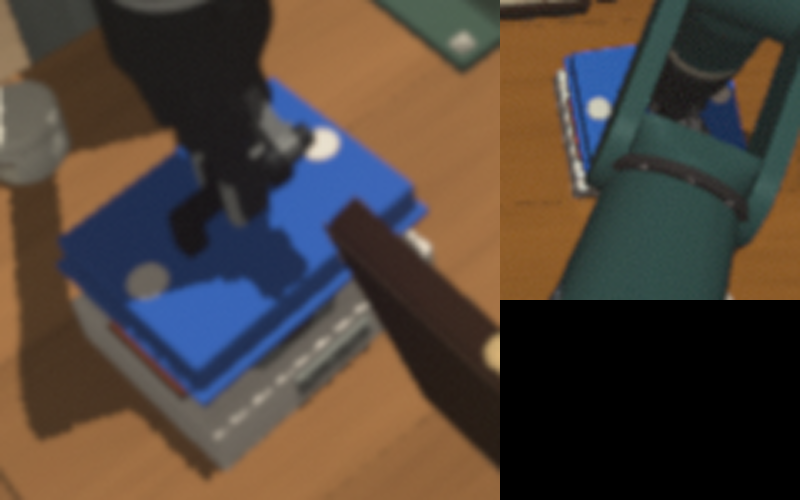

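The lid hovers square over the case, with its dots at (147,281) and (323,144) in the side crop. The white rim shows evenly below it.

```bash
python3 - <<'E'
from h import *
S=lambda x,y:((x+.5)/3.3333-.5+140,(y+.5)/3.3333-.5+280)
d=w("side",[S(147,281),S(323,144)],.0928);print(d.round(4),d.mean(0).round(4));e=d[1]-d[0];print(np.linalg.norm(e),np.arctan2(-e[0],e[1]));st()
E
```

```text
[[ 0.6077 -0.26    0.0928]
 [ 0.5943 -0.1477  0.0928]] [ 0.601  -0.2038  0.0928]
0.1130915417361329 0.11883207591633523
12.8 [ 0.6002 -0.2042  0.1225] yaw 0.1352 z [ 0.004 -0.002 -1.   ] [-0.2  1.1 -2.8] [0.03 0.04 0.04] 0.012247720057004424
```

Request:
carry_out:
  translation:
    - [-0.2,0,-1]
    - [0,0,-0.6]
    - [0,0,0]
    - [0,0,-0.3]
    - [0,0,0]
  yaw: [-0.003,0,0,0,0]
  jaw: [0,0,0,0,0]

```text
clock: 13.3
tool_pos: [0.5967, -0.2037, 0.1006]
tool_rot: [0.659, 0.752, -0.0, -0.0]
contact_force: [0.5, 0.8, -2.5]
gripper_width: 0.0121
grasp_force: 79.2
```

```bash
python3 -c "
from h import *
st()"
```

```text
13.3 [ 0.5967 -0.2037  0.1006] yaw 0.132 z [-0.001  0.    -1.   ] [ 0.5  0.8 -2.5] [ 0.01  0.02 -0.03] 0.012082477258913467
```

Request:
carry_out:
  translation:
    - [0.1,0,-0.2]
    - [0,0,-0.1]
    - [0,0,0]
    - [0,0,-0.1]
    - [0,0,0]
  yaw: [0,0,0,0,0]
  jaw: [0,0,0,0,0]

```text
clock: 13.8
tool_pos: [0.5979, -0.2038, 0.097]
tool_rot: [0.659, 0.752, 0.0, -0.0]
contact_force: [-1.7, -0.7, -2.1]
gripper_width: 0.0126
grasp_force: 79.2
```

```bash
python3 -c "
from h import *
st()"
```

```text
13.8 [ 0.5979 -0.2038  0.097 ] yaw 0.132 z [ 0.  0. -1.] [-1.7 -0.7 -2.1] [ 0.03 -0.02 -0.02] 0.012587647625295554
```

Request:
carry_out:
  translation:
    - [0,0,-0.1]
    - [0,0,0]
    - [0,0,-0.1]
    - [0,0,0]
    - [0,0,0]
  yaw: [0,0,0,0,0]
  jaw: [0,0,0,0,0]

```text
clock: 14.3
tool_pos: [0.5982, -0.2038, 0.0967]
tool_rot: [0.659, 0.752, 0.0, 0.001]
contact_force: [-2.4, 1.5, 5.5]
gripper_width: 0.0127
grasp_force: 80.4
```

```bash
python3 -c "
from h import *
st()"
```

```text
14.3 [ 0.5982 -0.2038  0.0967] yaw 0.132 z [ 0.001 -0.001 -1.   ] [-2.4  1.5  5.5] [ 0.26  0.6  -0.05] 0.012704236947087314
```

Request:
carry_out:
  translation:
    - [0,0,-0.2]
    - [0,0,-0.2]
    - [0,0,-0.2]
    - [0,0,-0.1]
    - [0,0,0]
  yaw: [0,0,0,0,0]
  jaw: [0,0,0,0,0]

```text
clock: 14.8
tool_pos: [0.5982, -0.2039, 0.0909]
tool_rot: [0.659, 0.752, 0.0, 0.001]
contact_force: [-4.9, 2.8, 9.1]
gripper_width: 0.0123
grasp_force: 81.1
```

```bash
python3 -c "
from h import *
st()"
```

```text
14.8 [ 0.5982 -0.2039  0.0909] yaw 0.1321 z [ 0.002 -0.001 -1.   ] [-4.9  2.8  9.1] [ 0.36  0.88 -0.02] 0.012337511755567479
```

Sliding smoothly. I'll press it home.

Request:
carry_out:
  translation:
    - [0,0,-0.1]
    - [0,0,-0.1]
    - [0,0,-0.1]
    - [0,0,-0.1]
    - [0,0,0]
  yaw: [0,0,0,0,0]
  jaw: [0,0,0,0,0]

```text
clock: 15.3
tool_pos: [0.5982, -0.2039, 0.0897]
tool_rot: [0.659, 0.752, 0.0, 0.001]
contact_force: [-9.1, 4.2, 18.4]
gripper_width: 0.0124
grasp_force: 82.3
```

```bash
python3 -c "
from h import *
st()"
```

```text
15.3 [ 0.5982 -0.2039  0.0897] yaw 0.1322 z [ 0.002 -0.001 -1.   ] [-9.1  4.2 18.4] [0.62 1.65 0.02] 0.01242686918651383
```

Request:
carry_out:
  translation:
    - [0,0,-0.2]
    - [0,0,-0.2]
    - [0,0,0]
  yaw: [0,0,0]
  jaw: [0,0,0]

```text
clock: 15.6
tool_pos: [0.5982, -0.2039, 0.0896]
tool_rot: [0.659, 0.752, 0.0, 0.002]
contact_force: [-15.5, 6.6, 32.0]
gripper_width: 0.0126
grasp_force: 84.1
```

```bash
python3 -c "
from h import *
st()"
```

```text
15.6 [ 0.5982 -0.2039  0.0896] yaw 0.1323 z [ 0.003 -0.002 -1.   ] [-15.5   6.6  32. ] [1.05 2.66 0.  ] 0.01263675046962264
```

Request:
carry_out:
  translation:
    - [0,0,0.4]
    - [0,0,0.4]
    - [0,0,0]
    - [0,0,0]
    - [0,0,0]
  yaw: [0,0,0,0,0]
  jaw: [0,0,0,0.3,0.5]

```text
clock: 16.1
tool_pos: [0.5981, -0.2039, 0.0873]
tool_rot: [0.659, 0.752, 0.0, 0.0]
contact_force: [0.1, -0.7, 0.6]
gripper_width: 0.039
grasp_force: 0.0
```

Request:
carry_out:
  translation:
    - [0,0,0]
    - [0,0,2]
    - [0,0,4]
    - [0,0,4]
    - [0,0,4]
  yaw: [0,0,0,0,0]
  jaw: [0.5,0.5,0.5,0.5,0.5]

```text
clock: 16.6
tool_pos: [0.5979, -0.2038, 0.2287]
tool_rot: [0.659, 0.752, -0.0, -0.0]
contact_force: [0.4, -1.0, 0.5]
gripper_width: 0.0427
grasp_force: 0.0
```

Request:
carry_out:
  translation:
    - [0,-4,2]
    - [-2,-4,0]
    - [-2,-4,0]
    - [0,0,0]
    - [0,0,0]
  yaw: [0,0,0,0,0]
  jaw: [0.5,0.5,0.5,0.5,0.5]

```text
clock: 17.1
tool_pos: [0.5574, -0.3249, 0.2472]
tool_rot: [0.66, 0.751, 0.0, -0.001]
contact_force: [0.0, -0.5, -0.7]
gripper_width: 0.0425
grasp_force: 0.0
```

```bash
python3 - <<'E'
from h import *
a=shot("side","s7.png")[300:430,140:290,::-1];b=shot("top","t7.png")[180:300,380:480,::-1]
a=cv2.resize(a,(480,416),interpolation=2);b=cv2.resize(b,(300,360),interpolation=2)
o=np.zeros((420,790,3),np.uint8);o[:416,:480]=a;o[:360,490:]=b;cv2.imwrite("pics/c7.png",o);st()
E
```

```text
17.2 [ 0.5583 -0.3231  0.2475] yaw 0.1326 z [-0.     0.001 -1.   ] [ 0.1 -0.6  0. ] [0.   0.03 0.  ] 0.04222666689380712
```

View pics/c7.png

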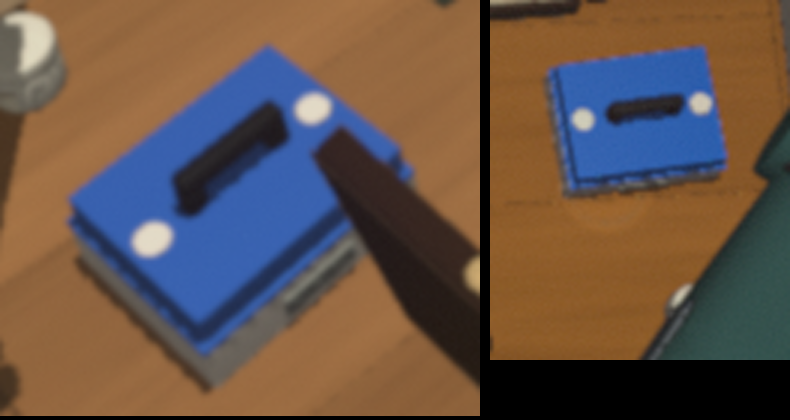

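The lid sits flush on the case, with no orange or gap visible at either end. The dots are at (152,240) and (313,108), and the arm is clear. The 32 N stop at exactly the predicted home height agrees with the picture, so I'm handing in.

```bash
python3 -c "
from bench import ctrl
print(ctrl.sign_off())"
```

```text
the job is handed in; nothing more can be done
None
```

I handed the job in at 17.2 s: the black-lidded jar stands upright in the cradle, and the blue lid is on the case, pressed down to its fully-home height. No catch or gap shows at either end, and the white jar, tape and stamp were not touched; the sign-off gave no verdict.

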